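Unhook the slide carrier from its safety hook

ROBOT

A 6-joint arm with a two-finger parallel gripper is mounted at the origin on the work surface. World frame = base frame: x ahead of the robot, y to its left, z up, the work surface at z = 0. Lengths are in m, angles in degrees, forces in N, time in s.
With the tool pointing down it reaches from about 0.35 to 0.775 m from the base axis. Payload 5.5 kg.
Tool frame: the origin (TCP) lies at the centre of the arm's flange, where the gripper is bolted on; the fingertips stand 173 mm ahead of it and the grasp point (between the pads) lies 155 mm ahead of it (nose_length is the distance from the TCP to the fingertips, in m); z points along the fingers, y is the direction in which the jaws open and shut (so a half turn about z gives the same grasp; the last joint's range is limited). The gripper opens to 85 mm and grips with 20 to 120 N. Pads are 22 mm wide; open, the fingers measure 114 mm over their backs; the gripper's body (76 mm by 85 mm) begins 54 mm behind the grasp point. The pads swing forward as they close: fully open they stand 13 mm farther back than shut.
Start: joints at [-79.733, 17.945, 2.641, 74.691, 0, 82.002], TCP at [0.18, -0.546, 0.405] pointing down, gripper open.
Joint ranges: [-158.12, 158.12], [-49.38, 96.58], [-58.88, 72.47], [-126.05, 133.96], [-84.25, 85.87], [-180, 180]. Speed limits (degrees/s): [147.25, 147.25, 180, 180, 180, 180].

INTERFACE

Orientations are given as a 3x3 rotation matrix whose columns are the frame's x, y, z axes.
In Python, from rig import state, get_image, camera_params, hand_in, recognise, trace, nose_length gives the robot as it stands.
- The arm moves only by the tool apply_moves, never from a script. Its argument "moves" is a list of rows, each an object with "fingers": the opening, from 0 (shut) to 1 (fully open); "linear": the shift along the tool's x, y, z in mm, a list of three; "twist": the turn about the tool's z in rad. In form: [{"fingers": fingers, "linear": [tx, ty, tz], "twist": twist}, ...]. A call has 1 to 8 rows; each row shifts and turns the commanded pose from where the row before left it, along the tool's axes as they then stand; what a row does not reach is not made up. A row lasts 1/12 s, in which the tool goes at most 41.7 mm and 7.16 degrees, less where a joint would pass 70% of its speed; a pose out of reach is approached as far as the arm can. A call with a gripper value outside its range is refused whole. The fingers move at their own pace and stop on an object; the grip force is fixed at half the most. Time passes only in rows, so rows that do not move let the fingers close. It gives the time, the measured TCP pose, the force and the opening at its end, in the units of the state.
- state(): the state, without advancing time (a new reading comes with each control period).
- get_image(name): name is "scene" or "top" or "wrist"; returns (picture, depth): 400x640x3 uint8, red, green, blue; 400x640 float32, m along the optical axis (not along the pixel's ray), 0 where there is no reading.
- camera_params(name): a dict with "K" (3x3 intrinsics, pixels), "T" (4x4, takes a point from camera to world coordinates); the wrist camera has in their place "mount" (4x4, takes a point from camera to tool coordinates, whose origin is the TCP and whose axes are the flange's). Camera axes: x right, y up, looking along -z (the intrinsics and any distortion apply to the point x, -y, -z); pixel columns grow to the right and rows downward; lengths in m; the calibration is good to about 2 mm. A picture is of the moment at which its call begins: read the wrist's pose just before it. camera_params takes no time and is no camera call.
- hand_in(): hands the job in, once; it reports no verdict.
Trained networks look in the newest picture that a camera, given by its name, has taken for a name from the list of things; names that differ only in an ending like _2 or _b are one class to them, and where a whole thing is asked for, a point or a joint stands for the part that bears it (a point fixed in the world has none). Each returns a list of dicts, best first, with "confidence" (0 to 1); they miss things now and then, are a little off and sometimes report something else, mostly with a low value. They report only what shows in the picture. A call takes as long as a camera call. They do not tell look-alikes from the thing itself.
- recognise(camera, target): "uv" ([column, row] in pixels, amid what is visible of it).
- trace(camera, target): "pixels" (400x640 bool, what is visible of it) and "uv" ([column, row] in pixels, amid what is visible of it).
The state is a dict: "t": time; "qpos": joint angles; "qd": joint speeds; "joint_torque": joint torques, N m; "eef_pos": TCP position; "tcp_rot": TCP orientation; "force": force on the tool from outside, world axes, zero at the start; "wrist_torque": the same for the moment, N m; "finger_gap": finger opening in m.
Only numpy, scipy, OpenCV 4.12 (cv2) and the standard library are available. Lean on these libraries where they do the work, as an engineer would, in place of code of your own. Each camera call takes 0.05 s, during which the arm holds its last target. There are 200 camera calls.

TASK

Take the steel slide carrier off the sprung safety hook of the draining stand: push it back against the keeper until the mouth opens, feeling for the spring rather than forcing it, and lift it off. Then set it down gently, upright, inside the shallow grey tray and let go; leave the stand, jar, tip box and beaker undisturbed.

Things in the scene. Friction and masses are not known exactly. Their poses are not given: they have to be found in the camera images.
- stand: Fixed draining stand. Origin on the bench under the hanging carrier; z up; +x is the PUSH direction, from the hook's open nose to the post (20 x 30 mm, top at z 145 mm, 118 mm along +x). The hook head, a two-prong fork along x, is clamped on a level arm at z 135 mm: it stays put, but its place along x is not given (varies +-12 mm). Contact with hook or keeper must stay under 15 N.
- prong_level (a point): Fixed point on the stand, 137 mm above its origin: level of the prongs' flat tops (prongs 9 mm wide, 33 mm apart, 7 mm thick). The carrier's crossbar lies across both. Each prong's front end turns up as a nose before the bar and back as a lip over it; lip underside 11 mm, top 15 mm above this level, so the bar has 3 mm of room above. How far the bar sits from the nose is not given: 1.5 to 27.5 mm.
- keeper_side (a point): Fixed point 20 mm to +x of prong_level. Near it the sprung keeper, an upright plate across both prongs, 60 mm wide, top 12 mm above them; the bar pushes it to +x. Bar travel from the nose: keeper touched at 29 mm, bar clear of lips from 38, hard stop at 41. Spring 2.0 N at first, 6.5 N at 38 mm, 8.0 N at 41 mm; a carrier resting on the prongs adds up to 3 N friction. It springs back if let go.
- exit_side (a point): Fixed point 75 mm to -x of prong_level, on the open side. With the keeper held pressed the bar must rise over 15 mm to be above the lips (room below the prongs for 30 mm of rise); it then leaves to -x over the noses, the stem passing between the prongs. With the carrier's middle at this point or beyond to -x, it is clear of the hook and can be raised freely.
- carrier: Slide-staining carrier of bare steel, rigid, about 0.3 kg, hanging upright. Origin at the centre of its underside, 25 mm above the bench; x as the stand's at the start. Foot 50 (x) by 90 mm (y), basket 69 mm high, stem 14 (y) by 6 mm (x), round crossbar along y 8 mm thick, 70 mm long, axis 116 mm up; above it an upright grip tab 12 mm thick (x), 30 mm wide (y), 130 to 180 mm up.
- grip (a point): Point in the middle of the carrier's grip tab where to pinch it (across its 12 mm thickness, i.e. along the carrier's x), 160 mm above the carrier's underside, 44 mm above the crossbar, 20 mm below the top of the tab.
- tray: Shallow grey open tray, fixed, 160 mm (x) by 170 mm (y), 14 mm high, walls and floor 5 mm thick; origin at the centre of its underside. The carrier must stand on its floor.
- reagent: White plastic jar, 64 mm across, 125 mm high, loose; origin at the centre of its underside. Leave alone.
- tip_box: Green pipette-tip box with white lid, 84 x 124 x 75 mm, loose; origin at the centre of its underside. Leave alone.
- beaker: Glass beaker, 70 mm across, 85 mm high, loose; origin at the centre of its underside. Leave alone.
There are look-alikes about, which are no part of the job. Leave any purple, red or yellow look-alike of the carrier alone.

How it is judged (in metres and radians):
On the way:
1. the carrier is off the hook: clear of it on the open side, held up off the bench (x of carrier in the frame of stand below -0.06 m and height (world z) of carrier above 0.03 m and contact force between carrier and stand below 0.05 N), for 0.1 s.
At the end, for the whole second after the job is handed in: The carrier stands upright (within 0.06 rad) and at rest on the floor of the grey tray (underside within 3 mm of the floor, its centre within 55 mm of the tray's centre along each side), clear of the stand and released (x of carrier in the frame of tray between -0.055 and 0.055 m and y of carrier in the frame of tray between -0.055 and 0.055 m and z of carrier in the frame of tray between 0.002 and 0.008 m and angle between carrier's own z axis and vertical below 0.025 rad and linear speed of carrier below 0.01 m/s and contact force between carrier and stand below 0.05 N); the robot touches nothing.
It fails at once if the hook or its keeper is forced: the carrier or the robot presses on the stand with more than 15 N (contact force between any of carrier, the arm, the fingers and stand above 15 N).
It fails at once if the carrier is dropped or slammed into the tray (still faster than 0.4 m/s within the last millimetres above its floor) (z of carrier in the frame of tray below 0.012 m and horizontal distance between carrier and tray below 0.12 m and linear speed of carrier above 0.4 m/s).
It fails at once if a bystander (jar, tip box, beaker) is moved by more than 20 mm (distance of any of reagent, tip_box, beaker from where it was at the start of the episode above 0.02 m).
It also fails if it takes over 72 s, if anything falls off the work surface, if the arm or the gripper's body presses on something with over 40 N, if the wrist force passes 120 N, or if a joint passes its speed limit or range.

## Working session

There is one attempt and no reset: what is moved stays moved. The work goes in short steps, Python scripts to look and compute and a tool call to move; the robot and the scene stay as the last step left them, time stands still between calls to the robot, and variables do not carry over. Pictures are saved under pics/ and viewed, about 8 in all and at most 12, crops included, and the job is handed in when it is done.

Besides the shell and the picture viewer there is one more tool, called after "Emit:" by a JSON object that holds its "api" and its "payload". apply_moves: Moves the arm, as the interface text tells. Its arguments: {"type":"object","properties":{"moves":{"type":"array"}},"required":["moves"]}

```bash
ls; mkdir -p pics; cat > h.py <<'E'
import numpy as np, cv2
from rig import *
def shot(cam):
    s=state(); im,d=get_image(cam); p=camera_params(cam)
    if 'T' in p: T=np.array(p['T'])
    else:
        W=np.eye(4); W[:3,:3]=s['tcp_rot']; W[:3,3]=s['eef_pos']; T=W@np.array(p['mount'])
    return im,d,np.array(p['K']),T
def cloud(d,K,T):
    v,u=np.mgrid[:d.shape[0],:d.shape[1]]
    P=np.stack([(u-K[0,2])/K[0,0]*d,-(v-K[1,2])/K[1,1]*d,-d],-1)
    P=P@T[:3,:3].T+T[:3,3]; P[d==0]=np.nan
    return P
def save(im,n): cv2.imwrite('pics/'+n+'.png',im[:,:,::-1])
E
python3 - <<'E'
from h import *
s=state(); print({k:np.round(v,3).tolist() for k,v in s.items()})
ims=[]
for c in('scene','top'):
    im,d,K,T=shot(c); P=cloud(d,K,T); np.savez(c,im=im,P=P,K=K,T=T); ims.append(im)
    print(c,T[:3,3].round(3),camera_params(c).keys())
    for n in('carrier','stand','tray','reagent','tip_box','beaker','grip'):
        for r in trace(c,n)[:5]:
            m=r['pixels']; q=P[m]; q=q[~np.isnan(q[:,0])]
            print(n,round(r['confidence'],2),np.round(r['uv']),m.sum(),np.percentile(q,[5,50,95],axis=0).round(3).tolist() if len(q) else 0)
save(ims[0],'scene0'); save(ims[1],'top0')
E
```

```text
pics
{'t': 0.0, 'qpos': [-79.735, 17.992, 2.576, 74.691, -0.0, 82.0], 'qd': [0.007, -0.03, 0.078, 0.135, -0.077, -0.086], 'joint_torque': [-0.002, -48.063, 29.853, 0.019, -0.0, 0.0], 'eef_pos': [0.18, -0.546, 0.404], 'tcp_rot': [[0.95, 0.313, -0.0], [0.313, -0.95, 0.002], [0.0, -0.002, -1.0]], 'force': [0.273, -0.764, -0.363], 'wrist_torque': [0.043, -0.0, -0.001], 'finger_gap': 0.085}
scene [1.107 0.079 0.953] dict_keys(['K', 'T'])
carrier 0.95 [401. 230.] 728 [[0.557, 0.172, 0.028], [0.57, 0.205, 0.078], [0.591, 0.231, 0.203]]
carrier 0.93 [455. 290.] 971 [[0.655, 0.332, 0.003], [0.708, 0.358, 0.052], [0.741, 0.39, 0.178]]
carrier 0.92 [429. 185.] 725 [[0.337, 0.253, 0.005], [0.378, 0.284, 0.053], [0.412, 0.322, 0.172]]
carrier 0.87 [359. 175.] 982 [[0.287, 0.045, -0.001], [0.379, 0.083, 0.05], [0.416, 0.117, 0.171]]
stand 0.58 [408. 256.] 2170 [[0.518, 0.172, 0.003], [0.615, 0.232, 0.009], [0.687, 0.262, 0.149]]
tray 0.63 [247. 220.] 2911 [[0.48, -0.301, 0.001], [0.557, -0.224, 0.004], [0.628, -0.146, 0.013]]
tray 0.59 [407. 257.] 2032 [[0.526, 0.179, 0.003], [0.619, 0.234, 0.012]
[... 1609 characters left out ...]
0.729, 0.024, 0.127]]
tip_box 0.92 [174. 208.] 1492 [[0.49, 0.352, 0.029], [0.531, 0.404, 0.074], [0.572, 0.466, 0.078]]
beaker 0.77 [467. 234.] 687 [[0.466, -0.445, -0.0], [0.498, -0.425, 0.042], [0.525, -0.384, 0.085]]
beaker 0.33 [238. 192.] 1803 [[0.488, 0.168, 0.001], [0.564, 0.223, 0.008], [0.675, 0.253, 0.15]]
grip 0.87 [240. 201.] 763 [[0.532, 0.174, 0.008], [0.553, 0.212, 0.078], [0.579, 0.252, 0.203]]
grip 0.78 [197. 154.] 915 [[0.655, 0.335, -0.0], [0.693, 0.362, 0.049], [0.733, 0.394, 0.174]]
grip 0.56 [283. 274.] 661 [[0.333, 0.048, -0.001], [0.369, 0.078, 0.035], [0.412, 0.114, 0.179]]
grip 0.55 [211. 271.] 815 [[0.327, 0.256, 0.0], [0.362, 0.283, 0.054], [0.398, 0.312, 0.178]]
```

```bash
python3 - <<'E'
from h import *
S=np.load('scene.npz');Tp=np.load('top.npz')
a=S['im'][110:340,150:520]; a=cv2.resize(a,None,fx=2,fy=2,interpolation=cv2.INTER_CUBIC)[:, :740]
save(a,'scene_crop')
b=Tp['im'][140:260,170:290]; save(cv2.resize(b,None,fx=5,fy=5,interpolation=cv2.INTER_CUBIC),'top_crop')
P=np.concatenate([S['P'].reshape(-1,3),Tp['P'].reshape(-1,3)]); P=P[~np.isnan(P[:,0])]
R=P[(P[:,0]>.44)&(P[:,0]<.72)&(P[:,1]>.1)&(P[:,1]<.33)]
for lo,hi in((.015,.03),(.085,.1),(.125,.132),(.132,.142),(.142,.15),(.15,.16),(.16,.2),(.2,.21)):
    q=R[(R[:,2]>lo)&(R[:,2]<hi)]
    if len(q)<5: print(lo,len(q));continue
    r=cv2.minAreaRect((q[:,:2]*1000).astype(np.float32)); print(lo,hi,len(q),np.round(r[0],1),np.round(r[1],1),round(r[2],1), 'mean',(q[:,:2].mean(0)*1000).round(1))
T=P[(P[:,0]>.44)&(P[:,0]<.67)&(P[:,1]>-.34)&(P[:,1]<-.1)&(P[:,2]>.008)&(P[:,2]<.02)]
print('tray',cv2.minAreaRect((T[:,:2]*1000).astype(np.float32)))
E
```

```text
0.015 0.03 256 [611.1 228.1] [155.5  87.3] 14.9 mean [586.1 217. ]
0.085 0.1 295 [612.1 230. ] [152.2  90.5] 14.9 mean [583.  213.7]
0.125 0.132 81 [607.  231.1] [162.9  49.4] 17.4 mean [622.2 231.8]
0.132 0.142 487 [606.9 223. ] [165.  68.] 7.4 mean [612.3 229.3]
0.142 0.15 651 [607.2 228.8] [162.6  69.9] 15.7 mean [609.4 231.6]
0.15 0.16 197 [602.7 224.7] [155.1  55.4] 9.5 mean [562.8 214. ]
0.16 0.2 176 [560.7 216.1] [15.5 30.8] 15.8 mean [562.7 214.4]
0.2 0.21 121 [560.2 216.4] [14.2 30.2] 13.8 mean [560.7 216. ]
tray ((552.9049072265625, -224.18829345703125), (172.13815307617188, 162.88934326171875), 84.97476959228516)
```

View pics/scene_crop.png

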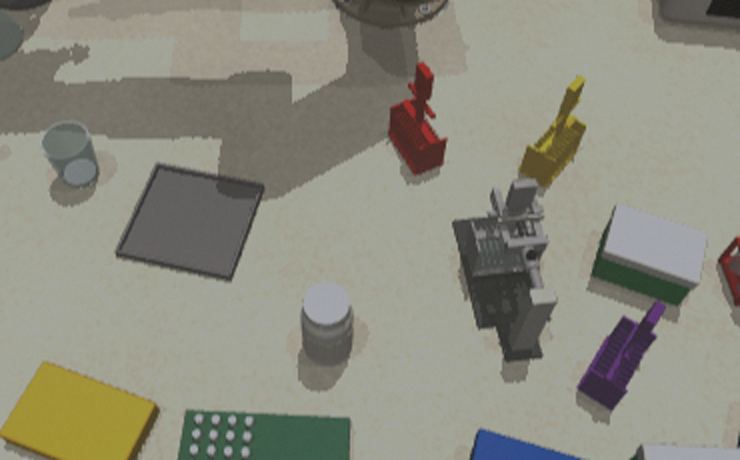

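View pics/top_crop.png

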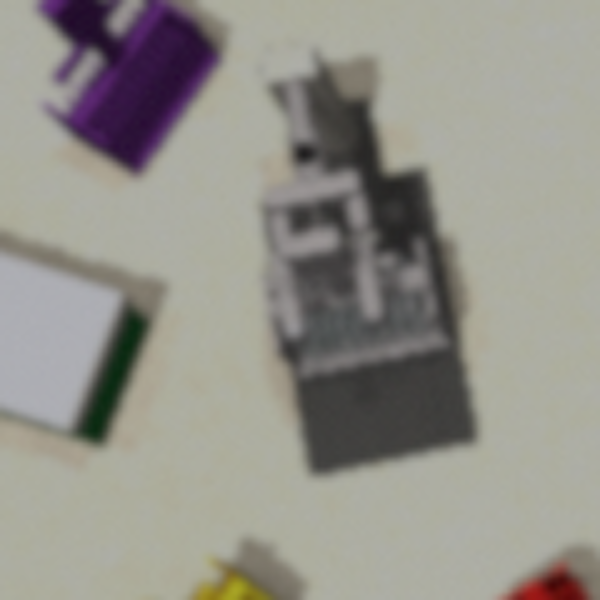

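The steel carrier hangs on the stand at scene pixel (401,230), with its tab at about (0.560, 0.216). The other three are look-alikes: red (359,175), yellow (429,185) and purple (455,290), all standing on the bench. The steel one fits because it has no colour and its underside is 25 mm up. The crop shows this too. The stand's x axis is about 14.7° from world x, with the post on the far side.

Next I rotate the jaws onto stand x.

Emit:
{"api": "apply_moves", "payload": {"moves": [{"fingers":1,"linear":[0,0,0],"twist":-0.116},{"fingers":1,"linear":[0,0,0],"twist":-0.116},{"fingers":1,"linear":[0,0,0],"twist":-0.116},{"fingers":1,"linear":[0,0,0],"twist":-0.116},{"fingers":1,"linear":[0,0,0],"twist":-0.116},{"fingers":1,"linear":[0,0,0],"twist":-0.116},{"fingers":1,"linear":[0,0,0],"twist":-0.116},{"fingers":1,"linear":[0,0,0],"twist":-0.116}]}}

```text
t: 1.47
eef_pos: [0.1802, -0.546, 0.4048]
tcp_rot: [[0.313, 0.95, 0.0], [0.95, -0.313, -0.0], [-0.0, 0.0, -1.0]]
force: [0.2, -0.6, 0.3]
finger_gap: 0.0855
```

Emit:
{"api": "apply_moves", "payload": {"moves": [{"fingers":1,"linear":[0,0,0],"twist":-0.116},{"fingers":1,"linear":[0,0,0],"twist":-0.116},{"fingers":1,"linear":[0,0,0],"twist":-0.116},{"fingers":1,"linear":[0,0,0],"twist":-0.116},{"fingers":1,"linear":[0,0,0],"twist":-0.116},{"fingers":1,"linear":[0,0,0],"twist":0},{"fingers":1,"linear":[0,0,0],"twist":0}]}}

```text
t: 2.05
eef_pos: [0.1802, -0.5461, 0.4047]
tcp_rot: [[-0.25, 0.968, 0.0], [0.968, 0.25, -0.0], [-0.0, 0.0, -1.0]]
force: [0.4, -1.6, 0.6]
finger_gap: 0.0854
```

```bash
cat > go.py <<'E'
from h import *
import sys
s=state(); R=np.array(s['tcp_rot']); y=R[:,1]
print('t',s['t'],'pos',np.round(s['eef_pos'],4),'yaw y',np.degrees(np.arctan2(y[1],y[0])).round(2),'F',np.round(s['force'],2),'tool F',(R.T@s['force']).round(2),'gap',s['finger_gap'],'q6',np.round(s['qpos'][5],1))
if len(sys.argv)>3:
    t=np.array(list(map(float,sys.argv[1:4]))); print('need tool mm',(R.T@(t-s['eef_pos'])*1000).round(1))
E
python3 go.py .5405 .211 .42
python3 - <<'E'
from h import *
S=np.load('scene.npz');Tp=np.load('top.npz')
for n,M in(('s',S),('t',Tp)):
    P=M['P'].reshape(-1,3); P=P[~np.isnan(P[:,0])]
    q=P[(P[:,0]>.645)&(P[:,0]<.71)&(P[:,1]>.2)&(P[:,1]<.29)&(P[:,2]>.14)&(P[:,2]<.155)]
    print(n,len(q),q.mean(0).round(4),cv2.minAreaRect((q[:,:2]*1000).astype(np.float32)))
    q=P[(P[:,0]>.52)&(P[:,0]<.6)&(P[:,1]>.17)&(P[:,1]<.25)&(P[:,2]>.2)]
    print(n,len(q),q.mean(0).round(4),cv2.minAreaRect((q[:,:2]*1000).astype(np.float32)))
print(camera_params('wrist')['mount'])
E
```

```text
t 2.05 pos [ 0.1802 -0.5461  0.4047] yaw y 14.48 F [ 0.37 -1.63  0.63] tool F [-1.68 -0.05 -0.63] gap 0.08535222748862167 q6 -4.2
need tool mm [642.9 538.1 -15.3]
s 120 [0.6726 0.2495 0.1438] ((664.8671875, 248.24810791015625), (41.123809814453125, 29.93120002746582), 15.8458833694458)
s 61 [0.5621 0.2162 0.2036] ((561.0250244140625, 216.54974365234375), (12.614140510559082, 30.183805465698242), 13.849244117736816)
t 88 [0.6715 0.2483 0.1439] ((665.698486328125, 248.4175262451172), (36.211936950683594, 29.867753982543945), 10.516459465026855)
t 60 [0.5593 0.2159 0.2041] ((559.5892333984375, 215.9459228515625), (12.561220169067383, 28.685888290405273), 12.96458911895752)
[[-1.45778588e-03  9.50991684e-01  3.09213019e-01  7.88967467e-02]
 [ 9.99998927e-01  1.43000153e-03  3.16496232e-04  4.11782391e-04]
 [-1.41189803e-04  3.09213148e-01 -9.50992749e-01  3.00198536e-02]
 [ 0.00000000e+00  0.00000000e+00  0.00000000e+00  1.00000000e+00]]
```

Emit:
{"api": "apply_moves", "payload": {"moves": [{"fingers":1,"linear":[30.6,26.6,-2],"twist":0},{"fingers":1,"linear":[30.6,26.6,-2],"twist":0},{"fingers":1,"linear":[30.6,26.6,-2],"twist":0},{"fingers":1,"linear":[30.6,26.6,-2],"twist":0},{"fingers":1,"linear":[30.6,26.6,-2],"twist":0},{"fingers":1,"linear":[30.6,26.6,-2],"twist":0},{"fingers":1,"linear":[30.6,26.6,-2],"twist":0},{"fingers":1,"linear":[30.6,26.6,-2],"twist":0}]}}

```text
t: 2.72
eef_pos: [0.3243, -0.2535, 0.421]
tcp_rot: [[-0.249, 0.968, 0.001], [0.968, 0.249, -0.001], [-0.001, 0.001, -1.0]]
force: [1.3, -0.5, 0.1]
finger_gap: 0.0852
```

Emit:
{"api": "apply_moves", "payload": {"moves": [{"fingers":1,"linear":[30.6,26.6,0],"twist":0},{"fingers":1,"linear":[30.6,26.6,0],"twist":0},{"fingers":1,"linear":[30.6,26.6,0],"twist":0},{"fingers":1,"linear":[30.6,26.6,0],"twist":0},{"fingers":1,"linear":[30.6,26.6,0],"twist":0},{"fingers":1,"linear":[30.6,26.6,0],"twist":0},{"fingers":1,"linear":[30.6,26.6,0],"twist":0},{"fingers":1,"linear":[30.6,26.6,0],"twist":0}]}}

```text
t: 3.38
eef_pos: [0.4683, 0.0375, 0.421]
tcp_rot: [[-0.25, 0.968, 0.001], [0.968, 0.25, -0.0], [-0.001, 0.001, -1.0]]
force: [0.8, -0.8, -0.1]
finger_gap: 0.0853
```

Emit:
{"api": "apply_moves", "payload": {"moves": [{"fingers":1,"linear":[30.6,26.6,0],"twist":0},{"fingers":1,"linear":[30.6,26.6,0],"twist":0},{"fingers":1,"linear":[30.6,26.6,0],"twist":0},{"fingers":1,"linear":[30.6,26.6,0],"twist":0},{"fingers":1,"linear":[30.6,26.6,0],"twist":0},{"fingers":1,"linear":[0,0,0],"twist":0},{"fingers":1,"linear":[0,0,0],"twist":0},{"fingers":1,"linear":[0,0,0],"twist":0}]}}

```text
t: 4.05
eef_pos: [0.5577, 0.2172, 0.4202]
tcp_rot: [[-0.252, 0.968, -0.001], [0.968, 0.252, -0.001], [-0.0, -0.001, -1.0]]
force: [0.8, -0.4, -0.7]
finger_gap: 0.0851
```

```bash
python3 go.py .5605 .2163 .42; python3 - <<'E'
from h import *
im,d,K,T=shot('wrist'); P=cloud(d,K,T); np.savez('wrist',im=im,P=P,K=K,T=T); save(im,'wrist0')
for n in('carrier','grip','stand'):
    for r in trace('wrist',n)[:3]: print(n,round(r['confidence'],2),np.round(r['uv']),r['pixels'].sum())
Q=P.reshape(-1,3);Q=Q[~np.isnan(Q[:,0])]
s=state();R=np.array(s['tcp_rot']);L=(Q-s['eef_pos'])@R*1000; L[:,2]=Q[:,2]*1000
for lo,hi in((200,215),(155,199),(149,155),(145,149),(141,145),(137,141),(133,137)):
    q=L[(L[:,2]>lo)&(L[:,2]<hi)&(abs(L[:,0])<60)&(abs(L[:,1])<150)]
    if len(q)<5: continue
    print(lo,hi,len(q),'med',np.median(q,0).round(1),cv2.minAreaRect(q[:,:2].astype(np.float32)))
E
```

```text
t 4.05 pos [0.5577 0.2172 0.4202] yaw y 14.61 F [ 0.85 -0.35 -0.71] tool F [-0.56  0.73  0.71] gap 0.08506761419108776 q6 89.0
need tool mm [-1.6  2.5  0.2]
carrier 0.92 [141.  56.] 8356
carrier 0.81 [313. 184.] 2612
carrier 0.81 [138. 235.] 5122
grip 0.96 [318. 187.] 2660
grip 0.88 [139. 241.] 5233
grip 0.73 [489.  70.] 9234
stand 0.95 [354. 172.] 12318
200 215 687 med [  1.4   1.9 205.4] ((0.2218160629272461, 1.6716675758361816), (11.90386962890625, 29.588031768798828), 89.5060806274414)
155 199 238 med [ 14.4   1.3 181. ] ((13.823492050170898, 1.503936767578125), (11.9059476852417, 2.5104827880859375), 88.93395233154297)
149 155 1301 med [ 13.6  -4.6 152.3] ((2.241729736328125, 21.490320205688477), (104.1490249633789, 59.25756072998047), 89.15608215332031)
145 149 1660 med [  4.1  49.7 146.6] ((-1.7994956970214844, 47.858097076416016), (60.68843460083008, 163.32711791992188), 7.304649829864502)
141 145 864 med [  5.5  76.8 143.4] ((8.253698348999023, 49.803428649902344), (51.861446380615234, 160.65664672851562), 0.6191202998161316)
137 141 1076 med [  8.1  33.6 138.2] ((2.040761947631836, 46.88302230834961), (55.96709442138672, 159.58941650390625), 5.46806526184082)
133 137 296 med [ 11.7  30.2 135.7] ((2.2918968200683594, 49.25153350830078), (158.89564514160156, 51.53892135620117), 89.27763366699219)
```

View pics/wrist0.png

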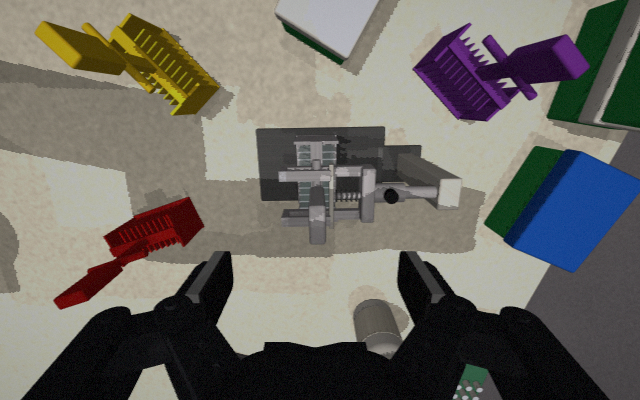

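The wrist view shows the steel tab centred between the jaws at (318,187). The noses are on the left (from about col 283) and the keeper, spring and clamp on the right (cols 333–370). Red, yellow and purple stand apart. I'll descend and close.

Emit:
{"api": "apply_moves", "payload": {"moves": [{"fingers":0.6,"linear":[0,1.7,12],"twist":0},{"fingers":0.6,"linear":[0,0,12],"twist":0},{"fingers":0.6,"linear":[0,0,12],"twist":0},{"fingers":0.6,"linear":[0,0,12],"twist":0},{"fingers":0.6,"linear":[0,0,12],"twist":0},{"fingers":0.6,"linear":[0,0,10],"twist":0},{"fingers":0.6,"linear":[0,0,10],"twist":0},{"fingers":0.6,"linear":[0,0,0],"twist":0}]}}

```text
t: 4.92
eef_pos: [0.5589, 0.2167, 0.3388]
tcp_rot: [[-0.252, 0.968, -0.003], [0.968, 0.252, -0.001], [-0.0, -0.003, -1.0]]
force: [-0.3, 0.2, -0.3]
finger_gap: 0.0511
```

Emit:
{"api": "apply_moves", "payload": {"moves": [{"fingers":0.4,"linear":[0,0,0],"twist":0},{"fingers":0.3,"linear":[0,0,0],"twist":0},{"fingers":0.25,"linear":[0,0,0],"twist":0},{"fingers":0.2,"linear":[0,0,0],"twist":0},{"fingers":0.18,"linear":[0,0,0],"twist":0},{"fingers":0.18,"linear":[0,0,0],"twist":0}]}}

```text
t: 5.42
eef_pos: [0.5596, 0.2176, 0.341]
tcp_rot: [[-0.253, 0.967, 0.001], [0.967, 0.253, 0.0], [-0.0, 0.001, -1.0]]
force: [0.2, 0.2, -0.8]
finger_gap: 0.0155
```

```bash
python3 go.py .5605 .2163 .34; python3 - <<'E'
from h import *
im,d,K,T=shot('wrist'); save(cv2.resize(im[100:330,170:490],None,fx=2,fy=2),'wrist1')
E
```

```text
t 5.4167 pos [0.5596 0.2176 0.341 ] yaw y 14.68 F [ 0.15  0.19 -0.77] tool F [0.14 0.2  0.77] gap 0.015524620277235671 q6 88.9
need tool mm [-1.4  0.5  1. ]
```

View pics/wrist1.png

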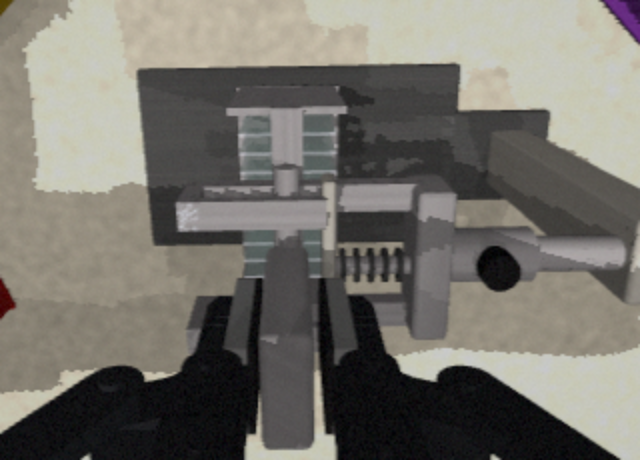

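The tab is between the pads (cols 260–315). The bar (col 286) is about 8 mm short of the keeper plate (col 325), under the lips. Now close the grip.

Emit:
{"api": "apply_moves", "payload": {"moves": [{"fingers":0.1,"linear":[0,0,0],"twist":0},{"fingers":0.05,"linear":[0,0,0],"twist":0},{"fingers":0,"linear":[0,0,0],"twist":0},{"fingers":0,"linear":[0,0,0],"twist":0},{"fingers":0,"linear":[0,0,0],"twist":0},{"fingers":0,"linear":[0,0,0],"twist":0}]}}

```text
t: 5.97
eef_pos: [0.5595, 0.2175, 0.3409]
tcp_rot: [[-0.253, 0.967, 0.0], [0.967, 0.253, 0.0], [-0.0, 0.0, -1.0]]
force: [-0.7, -0.3, 4.2]
finger_gap: 0.0115
```

```bash
python3 go.py
```

```text
t 5.9667 pos [0.5595 0.2175 0.3409] yaw y 14.67 F [-0.74 -0.26  4.17] tool F [-0.06 -0.78 -4.17] gap 0.011467054092892729 q6 88.9
```

Emit:
{"api": "apply_moves", "payload": {"moves": [{"fingers":0,"linear":[0,0,-0.5],"twist":0},{"fingers":0,"linear":[0,0,-0.5],"twist":0},{"fingers":0,"linear":[0,0,-0.5],"twist":0},{"fingers":0,"linear":[0,0,0],"twist":0},{"fingers":0,"linear":[0,0,0],"twist":0},{"fingers":0,"linear":[0,0,0],"twist":0}]}}

```text
t: 6.47
eef_pos: [0.5594, 0.2174, 0.3416]
tcp_rot: [[-0.253, 0.967, -0.001], [0.967, 0.253, -0.0], [-0.0, -0.001, -1.0]]
force: [0.4, -0.9, -3.9]
finger_gap: 0.0113
```

```bash
python3 go.py
```

```text
t 6.4667 pos [0.5594 0.2174 0.3416] yaw y 14.66 F [ 0.4  -0.87 -3.91] tool F [-0.94  0.17  3.91] gap 0.011291086226607914 q6 88.9
```

The carrier's weight is now on the gripper. Push in small steps.

Emit:
{"api": "apply_moves", "payload": {"moves": [{"fingers":0,"linear":[0,1,-0.4],"twist":0},{"fingers":0,"linear":[0,1,0],"twist":0},{"fingers":0,"linear":[0,1,0],"twist":0},{"fingers":0,"linear":[0,1,0],"twist":0},{"fingers":0,"linear":[0,1,0],"twist":0},{"fingers":0,"linear":[0,0,0],"twist":0},{"fingers":0,"linear":[0,0,0],"twist":0},{"fingers":0,"linear":[0,0,0],"twist":0}]}}

```text
t: 7.13
eef_pos: [0.5643, 0.2187, 0.3425]
tcp_rot: [[-0.253, 0.967, -0.0], [0.967, 0.253, -0.0], [-0.0, -0.0, -1.0]]
force: [0.1, -0.5, -3.3]
finger_gap: 0.011
```

```bash
python3 go.py .5594 .2174 .3416
```

```text
t 7.1333 pos [0.5643 0.2187 0.3425] yaw y 14.67 F [ 0.06 -0.46 -3.29] tool F [-0.46 -0.06  3.29] gap 0.011022208676527517 q6 88.9
need tool mm [-0.  -5.1  0.9]
```

Emit:
{"api": "apply_moves", "payload": {"moves": [{"fingers":0,"linear":[0,1,0],"twist":0},{"fingers":0,"linear":[0,1,0],"twist":0},{"fingers":0,"linear":[0,0,0],"twist":0},{"fingers":0,"linear":[0,0,0],"twist":0},{"fingers":0,"linear":[0,0,0],"twist":0}]}}

```text
t: 7.55
eef_pos: [0.566, 0.2192, 0.3424]
tcp_rot: [[-0.253, 0.967, -0.001], [0.967, 0.253, -0.0], [-0.0, -0.001, -1.0]]
force: [-2.0, -0.6, -1.9]
finger_gap: 0.0113
```

```bash
python3 go.py .5594 .2174 .3416
```

```text
t 7.55 pos [0.566  0.2192 0.3424] yaw y 14.67 F [-2.05 -0.6  -1.95] tool F [-0.06 -2.13  1.95] gap 0.011289983757501601 q6 88.9
need tool mm [-0.1 -6.9  0.9]
```

Emit:
{"api": "apply_moves", "payload": {"moves": [{"fingers":0,"linear":[0,1,0],"twist":0},{"fingers":0,"linear":[0,1,0],"twist":0},{"fingers":0,"linear":[0,0,0],"twist":0},{"fingers":0,"linear":[0,0,0],"twist":0},{"fingers":0,"linear":[0,0,0],"twist":0}]}}

```text
t: 7.97
eef_pos: [0.5681, 0.2197, 0.3425]
tcp_rot: [[-0.253, 0.967, -0.0], [0.967, 0.253, -0.0], [-0.0, -0.001, -1.0]]
force: [-3.3, -1.6, -2.9]
finger_gap: 0.0112
```

```bash
python3 go.py .5594 .2174 .3416
```

```text
t 7.9667 pos [0.5681 0.2197 0.3425] yaw y 14.67 F [-3.34 -1.6  -2.91] tool F [-0.7  -3.64  2.91] gap 0.011206980955774444 q6 88.9
need tool mm [-0.  -9.   0.9]
```

Keeper felt: about 0.5 N/mm from roughly 6 mm on. Continue.

Emit:
{"api": "apply_moves", "payload": {"moves": [{"fingers":0,"linear":[0,1,0],"twist":0},{"fingers":0,"linear":[0,1,0],"twist":0},{"fingers":0,"linear":[0,1,0],"twist":0},{"fingers":0,"linear":[0,0,0],"twist":0},{"fingers":0,"linear":[0,0,0],"twist":0},{"fingers":0,"linear":[0,0,0],"twist":0}]}}

```text
t: 8.47
eef_pos: [0.571, 0.2205, 0.3424]
tcp_rot: [[-0.253, 0.967, -0.001], [0.967, 0.253, -0.0], [-0.0, -0.001, -1.0]]
force: [-4.8, -1.1, -1.7]
finger_gap: 0.0115
```

```bash
python3 go.py .5594 .2174 .3416
```

```text
t 8.4667 pos [0.571  0.2205 0.3424] yaw y 14.67 F [-4.8  -1.12 -1.7 ] tool F [ 0.14 -4.93  1.7 ] gap 0.01153586832935581 q6 88.9
need tool mm [ -0.1 -12.    0.8]
```

Emit:
{"api": "apply_moves", "payload": {"moves": [{"fingers":0,"linear":[0,1,0],"twist":0},{"fingers":0,"linear":[0,1,0],"twist":0},{"fingers":0,"linear":[0,0,0],"twist":0},{"fingers":0,"linear":[0,0,0],"twist":0},{"fingers":0,"linear":[0,0,0],"twist":0}]}}

```text
t: 8.88
eef_pos: [0.5727, 0.221, 0.3424]
tcp_rot: [[-0.253, 0.967, -0.001], [0.967, 0.253, -0.0], [-0.0, -0.001, -1.0]]
force: [-6.0, -0.3, -1.4]
finger_gap: 0.0114
```

```bash
python3 go.py .5594 .2174 .3416
```

```text
t 8.8833 pos [0.5727 0.221  0.3424] yaw y 14.67 F [-5.95 -0.26 -1.37] tool F [ 1.25 -5.82  1.38] gap 0.011356963970052128 q6 88.9
need tool mm [ -0.1 -13.8   0.8]
```

Emit:
{"api": "apply_moves", "payload": {"moves": [{"fingers":0,"linear":[0,1,0],"twist":0},{"fingers":0,"linear":[0,0,0],"twist":0},{"fingers":0,"linear":[0,0,0],"twist":0},{"fingers":0,"linear":[0,0,0],"twist":0}]}}

```text
t: 9.22
eef_pos: [0.5736, 0.2212, 0.3424]
tcp_rot: [[-0.253, 0.967, -0.001], [0.967, 0.253, -0.0], [-0.0, -0.001, -1.0]]
force: [-5.9, -2.2, -1.5]
finger_gap: 0.0115
```

```bash
python3 go.py .5594 .2174 .3416;  python3 - <<'E'
from h import *
im,d,K,T=shot('wrist'); save(cv2.resize(im[100:330,170:490],None,fx=2,fy=2),'wrist2')
E
python3 go.py
```

```text
t 9.2167 pos [0.5736 0.2212 0.3424] yaw y 14.68 F [-5.88 -2.16 -1.51] tool F [-0.6  -6.24  1.52] gap 0.01148652943616044 q6 88.9
need tool mm [ -0.1 -14.7   0.9]
t 9.2667 pos [0.5736 0.2212 0.3424] yaw y 14.68 F [-6.19 -1.85  0.55] tool F [-0.22 -6.46 -0.54] gap 0.011581901657558165 q6 88.9
```

View pics/wrist2.png

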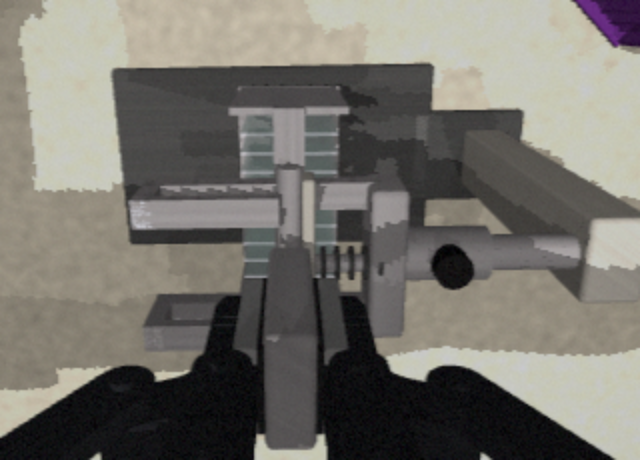

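The lips' ends (col 280) are almost level with the bar's left edge (277), which agrees with 6.3 N. About 1.8 mm more is needed.

Emit:
{"api": "apply_moves", "payload": {"moves": [{"fingers":0,"linear":[0,0.9,0],"twist":0},{"fingers":0,"linear":[0,0.9,0],"twist":0},{"fingers":0,"linear":[0,0,0],"twist":0},{"fingers":0,"linear":[0,0,0],"twist":0},{"fingers":0,"linear":[0,0,0],"twist":0}]}}

```text
t: 9.68
eef_pos: [0.5751, 0.2216, 0.3424]
tcp_rot: [[-0.253, 0.967, -0.002], [0.967, 0.253, -0.0], [-0.0, -0.002, -1.0]]
force: [-6.1, -1.4, -0.1]
finger_gap: 0.0112
```

```bash
python3 go.py .5594 .2174 .3416
```

```text
t 9.6833 pos [0.5751 0.2216 0.3424] yaw y 14.68 F [-6.13 -1.37 -0.1 ] tool F [ 0.23 -6.28  0.11] gap 0.011244831651326437 q6 88.9
need tool mm [ -0.1 -16.3   0.8]
```

Emit:
{"api": "apply_moves", "payload": {"moves": [{"fingers":0,"linear":[0,0,-0.7],"twist":0},{"fingers":0,"linear":[0,0,-0.7],"twist":0},{"fingers":0,"linear":[0,0,-0.7],"twist":0},{"fingers":0,"linear":[0,0,0],"twist":0},{"fingers":0,"linear":[0,0,0],"twist":0}]}}

```text
t: 10.1
eef_pos: [0.5749, 0.2216, 0.3434]
tcp_rot: [[-0.253, 0.967, -0.004], [0.967, 0.253, -0.001], [-0.0, -0.004, -1.0]]
force: [-5.8, -2.2, -4.5]
finger_gap: 0.0114
```

```bash
python3 go.py .5594 .2174 .3416
```

```text
t 10.1 pos [0.5749 0.2216 0.3434] yaw y 14.68 F [-5.78 -2.22 -4.52] tool F [-0.68 -6.14  4.54] gap 0.011368294510565669 q6 88.9
need tool mm [ -0.1 -16.    1.8]
```

Emit:
{"api": "apply_moves", "payload": {"moves": [{"fingers":0,"linear":[0,0.8,0],"twist":0},{"fingers":0,"linear":[0,0,0],"twist":0},{"fingers":0,"linear":[0,0,0],"twist":0},{"fingers":0,"linear":[0,0,0],"twist":0}]}}

```text
t: 10.43
eef_pos: [0.5755, 0.2217, 0.3433]
tcp_rot: [[-0.253, 0.967, -0.004], [0.967, 0.253, -0.001], [-0.0, -0.004, -1.0]]
force: [-7.1, -2.1, -4.9]
finger_gap: 0.0111
```

```bash
python3 go.py .5594 .2174 .3416;  python3 - <<'E'
from h import *
im,d,K,T=shot('wrist'); save(cv2.resize(im[150:270,220:400],None,fx=4,fy=4,interpolation=cv2.INTER_CUBIC),'wrist3')
E
python3 go.py
```

```text
t 10.4333 pos [0.5755 0.2217 0.3433] yaw y 14.68 F [-7.09 -2.07 -4.88] tool F [-0.21 -7.36  4.91] gap 0.011053444691679355 q6 88.9
need tool mm [ -0.1 -16.7   1.8]
t 10.4833 pos [0.5755 0.2218 0.3433] yaw y 14.68 F [-6.04 -3.02 -5.08] tool F [-1.39 -6.58  5.11] gap 0.0116638589611415 q6 88.9
```

View pics/wrist3.png

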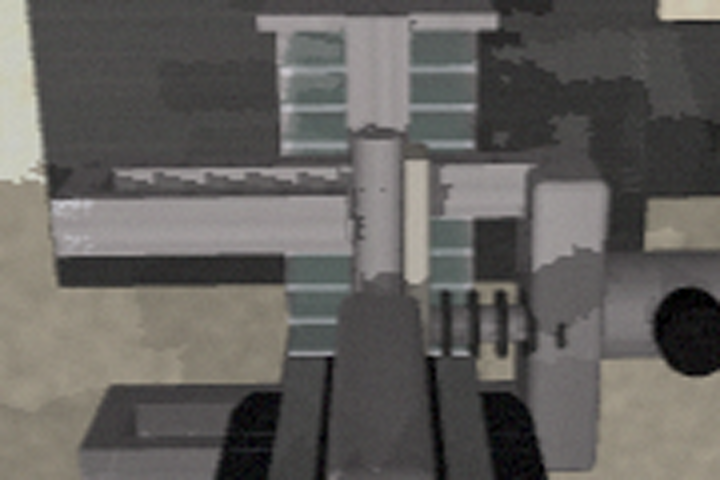

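The bar's left edge (353) is right at the lip ends (352), so it needs 1–1.5 mm more. I'll ease the lift slightly so it doesn't rub on the lips.

Emit:
{"api": "apply_moves", "payload": {"moves": [{"fingers":0,"linear":[0,0,0.6],"twist":0},{"fingers":0,"linear":[0,0.8,0],"twist":0},{"fingers":0,"linear":[0,0,0],"twist":0},{"fingers":0,"linear":[0,0,0],"twist":0},{"fingers":0,"linear":[0,0,0],"twist":0}]}}

```text
t: 10.9
eef_pos: [0.5764, 0.222, 0.3432]
tcp_rot: [[-0.253, 0.967, -0.003], [0.967, 0.253, -0.001], [-0.0, -0.004, -1.0]]
force: [-7.4, -2.0, -2.5]
finger_gap: 0.0113
```

```bash
python3 go.py .5594 .2174 .3416
```

```text
t 10.9 pos [0.5764 0.222  0.3432] yaw y 14.68 F [-7.42 -2.01 -2.55] tool F [-0.06 -7.67  2.58] gap 0.011274223099993631 q6 88.9
need tool mm [ -0.1 -17.6   1.7]
```

Emit:
{"api": "apply_moves", "payload": {"moves": [{"fingers":0,"linear":[0,0.7,0],"twist":0},{"fingers":0,"linear":[0,0,0],"twist":0},{"fingers":0,"linear":[0,0,0],"twist":0},{"fingers":0,"linear":[0,0,0],"twist":0}]}}

```text
t: 11.23
eef_pos: [0.577, 0.2221, 0.3432]
tcp_rot: [[-0.253, 0.967, -0.004], [0.967, 0.253, -0.001], [-0.0, -0.004, -1.0]]
force: [-7.2, -2.9, -3.8]
finger_gap: 0.0113
```

```bash
python3 go.py .5594 .2174 .3416;  python3 - <<'E'
from h import *
im,d,K,T=shot('wrist'); save(cv2.resize(im[150:270,220:400],None,fx=4,fy=4,interpolation=cv2.INTER_CUBIC),'wrist4')
E
python3 go.py
```

```text
t 11.2333 pos [0.577  0.2221 0.3432] yaw y 14.68 F [-7.16 -2.89 -3.84] tool F [-0.98 -7.65  3.87] gap 0.011305808352571875 q6 88.9
need tool mm [ -0.1 -18.2   1.7]
t 11.2833 pos [0.577  0.2221 0.3433] yaw y 14.68 F [-6.21 -1.12 -2.38] tool F [ 0.49 -6.28  2.4 ] gap 0.011027774218290078 q6 88.9
```

View pics/wrist4.png

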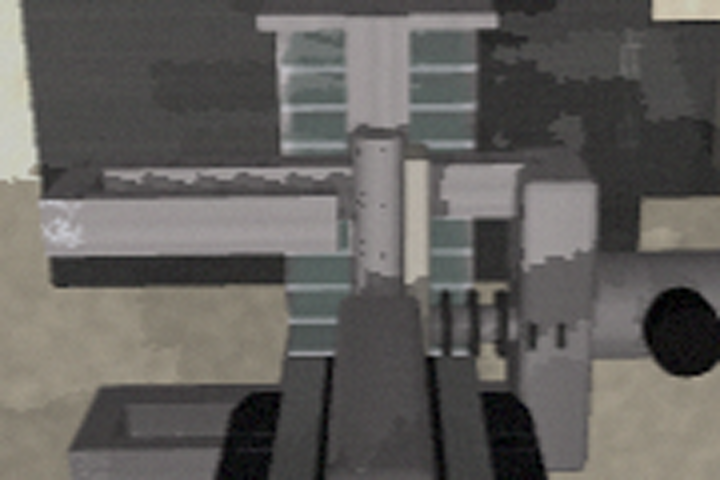

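The mouth is open: the lip ends (337–350) are clear to the left of the bar edge (355) at about 7 N. Lift carefully.

Emit:
{"api": "apply_moves", "payload": {"moves": [{"fingers":0,"linear":[0,0,-1],"twist":0},{"fingers":0,"linear":[0,0,-1],"twist":0},{"fingers":0,"linear":[0,0,-1],"twist":0},{"fingers":0,"linear":[0,0,0],"twist":0},{"fingers":0,"linear":[0,0,0],"twist":0}]}}

```text
t: 11.7
eef_pos: [0.5768, 0.222, 0.3456]
tcp_rot: [[-0.253, 0.967, -0.005], [0.967, 0.253, -0.001], [-0.0, -0.005, -1.0]]
force: [-7.0, -2.0, -5.0]
finger_gap: 0.0113
```

```bash
python3 go.py .5594 .2174 .3416
```

```text
t 11.7 pos [0.5768 0.222  0.3456] yaw y 14.68 F [-6.96 -2.   -4.97] tool F [-0.17 -7.22  5.01] gap 0.01131726953582583 q6 88.9
need tool mm [ -0.1 -18.    4.1]
```

Emit:
{"api": "apply_moves", "payload": {"moves": [{"fingers":0,"linear":[0,0,-1],"twist":0},{"fingers":0,"linear":[0,0,-1],"twist":0},{"fingers":0,"linear":[0,0,0],"twist":0},{"fingers":0,"linear":[0,0,0],"twist":0}]}}

```text
t: 12.03
eef_pos: [0.5768, 0.222, 0.3475]
tcp_rot: [[-0.253, 0.967, -0.005], [0.967, 0.253, -0.002], [-0.0, -0.005, -1.0]]
force: [-7.5, -2.2, -4.9]
finger_gap: 0.0112
```

```bash
python3 go.py .5594 .2174 .3416
```

```text
t 12.0333 pos [0.5768 0.222  0.3475] yaw y 14.68 F [-7.47 -2.24 -4.85] tool F [-0.27 -7.77  4.89] gap 0.011158069492836495 q6 88.9
need tool mm [ -0.1 -18.    6. ]
```

Rising past the lip level freely.

Emit:
{"api": "apply_moves", "payload": {"moves": [{"fingers":0,"linear":[0,0,-1.5],"twist":0},{"fingers":0,"linear":[0,0,-1.5],"twist":0},{"fingers":0,"linear":[0,0,-1.5],"twist":0},{"fingers":0,"linear":[0,0,-1.5],"twist":0},{"fingers":0,"linear":[0,0,0],"twist":0},{"fingers":0,"linear":[0,0,0],"twist":0}]}}

```text
t: 12.53
eef_pos: [0.577, 0.222, 0.3535]
tcp_rot: [[-0.253, 0.967, -0.005], [0.967, 0.253, -0.001], [-0.0, -0.005, -1.0]]
force: [-6.3, -2.0, -5.7]
finger_gap: 0.0114
```

```bash
python3 go.py .5594 .2174 .3416
```

```text
t 12.5333 pos [0.577  0.222  0.3535] yaw y 14.66 F [-6.29 -2.01 -5.74] tool F [-0.35 -6.56  5.77] gap 0.01144055816625948 q6 89.0
need tool mm [ -0.  -18.1  12. ]
```

Emit:
{"api": "apply_moves", "payload": {"moves": [{"fingers":0,"linear":[0,0,-1.5],"twist":0},{"fingers":0,"linear":[0,0,-1.5],"twist":0},{"fingers":0,"linear":[0,0,-1.5],"twist":0},{"fingers":0,"linear":[0,0,-1.5],"twist":0},{"fingers":0,"linear":[0,0,-1.5],"twist":0},{"fingers":0,"linear":[0,0,-1.5],"twist":0},{"fingers":0,"linear":[0,0,0],"twist":0},{"fingers":0,"linear":[0,0,0],"twist":0}]}}

```text
t: 13.2
eef_pos: [0.577, 0.222, 0.3623]
tcp_rot: [[-0.253, 0.967, -0.005], [0.967, 0.253, -0.002], [-0.0, -0.005, -1.0]]
force: [-6.9, -1.6, -6.1]
finger_gap: 0.0114
```

```bash
python3 go.py .5594 .2174 .3416;  python3 - <<'E'
from h import *
im,d,K,T=shot('wrist'); save(cv2.resize(im[100:330,170:490],None,fx=2,fy=2),'wrist5')
E
```

```text
t 13.2 pos [0.577  0.222  0.3623] yaw y 14.66 F [-6.93 -1.58 -6.1 ] tool F [ 0.22 -7.07  6.14] gap 0.0113908880472111 q6 89.0
need tool mm [ -0.  -18.   20.8]
```

View pics/wrist5.png

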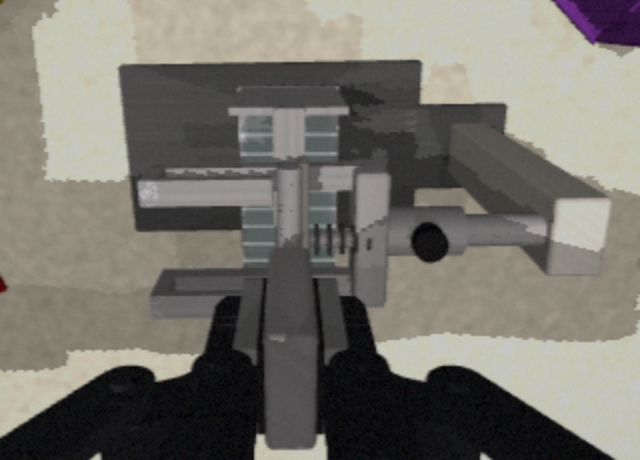

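The bar is now above the lips (about 20 mm of rise). Up a little more, then leave to −x.

Emit:
{"api": "apply_moves", "payload": {"moves": [{"fingers":0,"linear":[0,0,-2],"twist":0},{"fingers":0,"linear":[0,-2,0],"twist":0},{"fingers":0,"linear":[0,-2,0],"twist":0},{"fingers":0,"linear":[0,-2,0],"twist":0},{"fingers":0,"linear":[0,-2,0],"twist":0},{"fingers":0,"linear":[0,-2,0],"twist":0},{"fingers":0,"linear":[0,0,0],"twist":0},{"fingers":0,"linear":[0,0,0],"twist":0}]}}

```text
t: 13.92
eef_pos: [0.5685, 0.2198, 0.3664]
tcp_rot: [[-0.253, 0.967, 0.001], [0.967, 0.253, 0.0], [-0.0, 0.001, -1.0]]
force: [-3.0, -1.5, -5.2]
finger_gap: 0.0111
```

```bash
python3 go.py .5594 .2174 .3416
```

```text
t 13.9167 pos [0.5685 0.2198 0.3664] yaw y 14.66 F [-3.02 -1.47 -5.21] tool F [-0.66 -3.3   5.21] gap 0.011136003486489932 q6 88.9
need tool mm [-0.  -9.5 24.8]
```

Emit:
{"api": "apply_moves", "payload": {"moves": [{"fingers":0,"linear":[0,-2.5,0],"twist":0},{"fingers":0,"linear":[0,-2.5,0],"twist":0},{"fingers":0,"linear":[0,-2.5,0],"twist":0},{"fingers":0,"linear":[0,-2.5,0],"twist":0},{"fingers":0,"linear":[0,-2.5,0],"twist":0},{"fingers":0,"linear":[0,-2.5,0],"twist":0},{"fingers":0,"linear":[0,0,0],"twist":0}]}}

```text
t: 14.5
eef_pos: [0.5534, 0.2159, 0.3664]
tcp_rot: [[-0.253, 0.967, 0.0], [0.967, 0.253, -0.0], [-0.0, 0.0, -1.0]]
force: [0.7, 0.0, -2.9]
finger_gap: 0.011
```

```bash
python3 go.py .5594 .2174 .3416
```

```text
t 14.5 pos [0.5534 0.2159 0.3664] yaw y 14.67 F [ 0.7   0.01 -2.89] tool F [-0.17  0.68  2.89] gap 0.010983313619164305 q6 88.9
need tool mm [-0.1  6.2 24.8]
```

Free of the keeper. Continue out.

Emit:
{"api": "apply_moves", "payload": {"moves": [{"fingers":0,"linear":[0,-8,0],"twist":0},{"fingers":0,"linear":[0,-10,0],"twist":0},{"fingers":0,"linear":[0,-12,0],"twist":0},{"fingers":0,"linear":[0,-12,0],"twist":0},{"fingers":0,"linear":[0,-12,0],"twist":0},{"fingers":0,"linear":[0,-12,0],"twist":0},{"fingers":0,"linear":[0,-12,0],"twist":0},{"fingers":0,"linear":[0,-8,0],"twist":0}]}}

```text
t: 15.17
eef_pos: [0.4691, 0.1939, 0.3661]
tcp_rot: [[-0.253, 0.967, -0.001], [0.967, 0.253, -0.0], [-0.0, -0.001, -1.0]]
force: [-0.9, 0.3, -3.6]
finger_gap: 0.0114
```

Emit:
{"api": "apply_moves", "payload": {"moves": [{"fingers":0,"linear":[0,0,0],"twist":0},{"fingers":0,"linear":[0,0,0],"twist":0},{"fingers":0,"linear":[0,0,-10],"twist":0},{"fingers":0,"linear":[0,0,-15],"twist":0},{"fingers":0,"linear":[0,0,-15],"twist":0},{"fingers":0,"linear":[0,0,0],"twist":0}]}}

```text
t: 15.67
eef_pos: [0.4721, 0.1945, 0.4096]
tcp_rot: [[-0.253, 0.967, 0.006], [0.967, 0.253, 0.001], [-0.0, 0.006, -1.0]]
force: [-0.2, -0.2, -2.5]
finger_gap: 0.0114
```

```bash
python3 go.py .5529 -.2242 .4; python3 - <<'E'
from h import *
im,d,K,T=shot('scene'); P=cloud(d,K,T)
save(cv2.resize(im[100:330,150:500],None,fx=2,fy=2),'scene2')
S=np.load('scene.npz');Tp=np.load('top.npz')
for n,M in(('s',S),('t',Tp)):
    Q=M['P'].reshape(-1,3)
    q=Q[(Q[:,0]>.44)&(Q[:,0]<.67)&(Q[:,1]>-.34)&(Q[:,1]<-.1)&(Q[:,2]>.0095)&(Q[:,2]<.02)]
    print(n,cv2.minAreaRect((q[:,:2]*1000).astype(np.float32)))
E
```

```text
t 15.6667 pos [0.4721 0.1945 0.4096] yaw y 14.67 F [-0.18 -0.22 -2.48] tool F [-0.16 -0.25  2.48] gap 0.011394206921066753 q6 88.7
need tool mm [-425.5  -27.9    9.5]
s ((553.14990234375, -223.91851806640625), (171.29489135742188, 162.75694274902344), 85.19379425048828)
t ((551.6473388671875, -224.90023803710938), (170.45864868164062, 160.37696838378906), 85.04605102539062)
```

View pics/scene2.png

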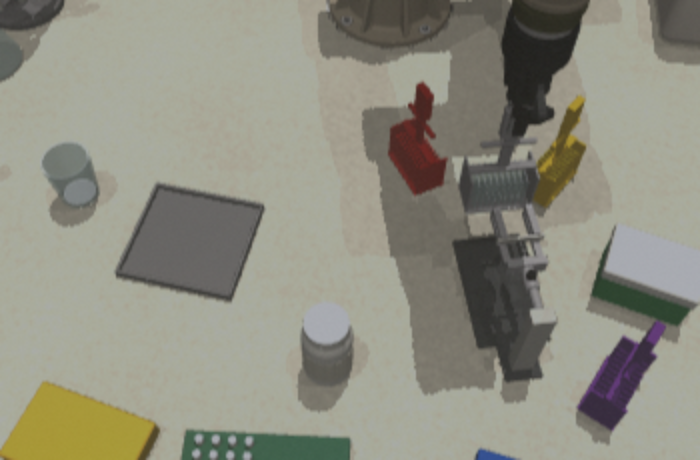

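The carrier is off and held clear. The hook is empty, and the tray (scene pixel 247,220) is free at (0.5525, -0.2243). Raise, then carry it over between the red look-alike and the jar.

Emit:
{"api": "apply_moves", "payload": {"moves": [{"fingers":0,"linear":[0,0,-14],"twist":0},{"fingers":0,"linear":[0,0,-14],"twist":0},{"fingers":0,"linear":[-15,-1,-14],"twist":0},{"fingers":0,"linear":[-25,-2,0],"twist":0},{"fingers":0,"linear":[-30,-2,0],"twist":0},{"fingers":0,"linear":[-30,-2,0],"twist":0},{"fingers":0,"linear":[-30,-2,0],"twist":0},{"fingers":0,"linear":[-30,-2,0],"twist":0}]}}

```text
t: 16.38
eef_pos: [0.5008, 0.0353, 0.4473]
tcp_rot: [[-0.254, 0.967, -0.001], [0.967, 0.254, -0.0], [0.0, -0.001, -1.0]]
force: [0.2, 0.0, -4.1]
finger_gap: 0.0111
```

Emit:
{"api": "apply_moves", "payload": {"moves": [{"fingers":0,"linear":[-30,-2,0],"twist":0},{"fingers":0,"linear":[-30,-2,0],"twist":0},{"fingers":0,"linear":[-30,-2,0],"twist":0},{"fingers":0,"linear":[-30,-2,0],"twist":0},{"fingers":0,"linear":[-30,-2,0],"twist":0},{"fingers":0,"linear":[-30,-2,0],"twist":0},{"fingers":0,"linear":[-30,-2,0],"twist":0},{"fingers":0,"linear":[-20,-2,0],"twist":0}]}}

```text
t: 17.05
eef_pos: [0.5439, -0.1928, 0.4467]
tcp_rot: [[-0.251, 0.968, -0.001], [0.968, 0.251, -0.001], [-0.0, -0.001, -1.0]]
force: [0.8, 0.3, -3.6]
finger_gap: 0.0113
```

Emit:
{"api": "apply_moves", "payload": {"moves": [{"fingers":0,"linear":[-15,-1,0],"twist":0},{"fingers":0,"linear":[-10,0,0],"twist":0},{"fingers":0,"linear":[-5,0,0],"twist":0},{"fingers":0,"linear":[0,0,0],"twist":0},{"fingers":0,"linear":[0,0,0],"twist":0},{"fingers":0,"linear":[0,0,0],"twist":0}]}}

```text
t: 17.55
eef_pos: [0.5499, -0.218, 0.4482]
tcp_rot: [[-0.255, 0.967, -0.0], [0.967, 0.255, 0.0], [0.0, 0.0, -1.0]]
force: [-1.0, 0.3, -3.2]
finger_gap: 0.0112
```

```bash
python3 go.py .5525 -.2243 .323
```

```text
t 17.55 pos [ 0.5499 -0.218   0.4482] yaw y 14.75 F [-1.03  0.25 -3.16] tool F [ 0.51 -0.94  3.16] gap 0.011180420783044384 q6 45.8
need tool mm [ -6.8   1.  125.2]
```

Emit:
{"api": "apply_moves", "payload": {"moves": [{"fingers":0,"linear":[-6,1,10],"twist":0},{"fingers":0,"linear":[0,0,18],"twist":0},{"fingers":0,"linear":[0,0,20],"twist":0},{"fingers":0,"linear":[0,0,20],"twist":0},{"fingers":0,"linear":[0,0,18],"twist":0},{"fingers":0,"linear":[0,0,14],"twist":0},{"fingers":0,"linear":[0,0,8],"twist":0},{"fingers":0,"linear":[0,0,4],"twist":0}]}}

```text
t: 18.22
eef_pos: [0.552, -0.2241, 0.3343]
tcp_rot: [[-0.254, 0.967, -0.002], [0.967, 0.254, 0.001], [0.002, -0.002, -1.0]]
force: [-1.0, 0.0, -3.8]
finger_gap: 0.0115
```

Emit:
{"api": "apply_moves", "payload": {"moves": [{"fingers":0,"linear":[0,0,2],"twist":0},{"fingers":0,"linear":[0,0,1],"twist":0},{"fingers":0,"linear":[0,0,1],"twist":0},{"fingers":0,"linear":[0,0,1],"twist":0},{"fingers":0,"linear":[0,0,1],"twist":0},{"fingers":0,"linear":[0,0,0],"twist":0},{"fingers":0,"linear":[0,0,0],"twist":0}]}}

```text
t: 18.8
eef_pos: [0.5524, -0.2248, 0.3303]
tcp_rot: [[-0.253, 0.967, 0.0], [0.967, 0.253, -0.0], [-0.0, 0.0, -1.0]]
force: [0.4, 0.2, -3.3]
finger_gap: 0.0111
```

```bash
python3 go.py .5525 -.2243 .32
```

```text
t 18.8 pos [ 0.5524 -0.2248  0.3303] yaw y 14.66 F [ 0.43  0.16 -3.26] tool F [0.05 0.46 3.26] gap 0.011052947392894792 q6 45.5
need tool mm [ 0.5  0.2 10.3]
```

Expected floor contact is near TCP z 0.321. Feel down in 1 mm steps.

Emit:
{"api": "apply_moves", "payload": {"moves": [{"fingers":0,"linear":[0,0,1.5],"twist":0},{"fingers":0,"linear":[0,0,1.5],"twist":0},{"fingers":0,"linear":[0,0,1.5],"twist":0},{"fingers":0,"linear":[0,0,1.5],"twist":0},{"fingers":0,"linear":[0,0,1],"twist":0},{"fingers":0,"linear":[0,0,0],"twist":0},{"fingers":0,"linear":[0,0,0],"twist":0}]}}

```text
t: 19.38
eef_pos: [0.5524, -0.2247, 0.323]
tcp_rot: [[-0.253, 0.967, -0.0], [0.967, 0.253, 0.0], [0.0, -0.0, -1.0]]
force: [0.6, 1.0, -2.7]
finger_gap: 0.0113
```

```bash
python3 go.py
```

```text
t 19.3833 pos [ 0.5524 -0.2247  0.323 ] yaw y 14.67 F [ 0.57  0.98 -2.65] tool F [0.8  0.8  2.65] gap 0.011327804116078153 q6 45.5
```

Emit:
{"api": "apply_moves", "payload": {"moves": [{"fingers":0,"linear":[0,0,0.7],"twist":0},{"fingers":0,"linear":[0,0,0.7],"twist":0},{"fingers":0,"linear":[0,0,0],"twist":0},{"fingers":0,"linear":[0,0,0],"twist":0}]}}

```text
t: 19.72
eef_pos: [0.5524, -0.2247, 0.3216]
tcp_rot: [[-0.253, 0.967, -0.0], [0.967, 0.253, -0.0], [-0.0, -0.0, -1.0]]
force: [0.1, -0.1, -4.0]
finger_gap: 0.0112
```

```bash
python3 go.py
```

```text
t 19.7167 pos [ 0.5524 -0.2247  0.3216] yaw y 14.67 F [ 0.14 -0.11 -4.  ] tool F [-0.15  0.11  4.  ] gap 0.011150973476726622 q6 45.5
```

Emit:
{"api": "apply_moves", "payload": {"moves": [{"fingers":0,"linear":[0,0,0.6],"twist":0},{"fingers":0,"linear":[0,0,0.6],"twist":0},{"fingers":0,"linear":[0,0,0],"twist":0},{"fingers":0,"linear":[0,0,0],"twist":0}]}}

```text
t: 20.05
eef_pos: [0.5524, -0.2247, 0.3212]
tcp_rot: [[-0.253, 0.967, 0.001], [0.967, 0.253, -0.001], [-0.001, 0.001, -1.0]]
force: [-0.3, 1.1, 2.6]
finger_gap: 0.0111
```

```bash
python3 go.py
```

```text
t 20.05 pos [ 0.5524 -0.2247  0.3212] yaw y 14.67 F [-0.28  1.05  2.61] tool F [ 1.09 -0.   -2.61] gap 0.011057792882043073 q6 45.5
```

Emit:
{"api": "apply_moves", "payload": {"moves": [{"fingers":0,"linear":[0,0,0.6],"twist":0},{"fingers":0,"linear":[0,0,0],"twist":0},{"fingers":0,"linear":[0,0,0],"twist":0},{"fingers":0,"linear":[0,0,0],"twist":0}]}}

```text
t: 20.38
eef_pos: [0.5524, -0.2247, 0.3211]
tcp_rot: [[-0.253, 0.967, 0.001], [0.967, 0.253, -0.001], [-0.001, 0.001, -1.0]]
force: [-2.8, 1.4, 5.8]
finger_gap: 0.0111
```

```bash
python3 go.py
```

```text
t 20.3833 pos [ 0.5524 -0.2247  0.3211] yaw y 14.68 F [-2.76  1.45  5.77] tool F [ 2.09 -2.3  -5.78] gap 0.011148266123212574 q6 45.5
```

It is standing on the floor (the force turned to +5.8 N up). Open and withdraw upward.

Emit:
{"api": "apply_moves", "payload": {"moves": [{"fingers":0.15,"linear":[0,0,-0.8],"twist":0},{"fingers":0.2,"linear":[0,0,0],"twist":0},{"fingers":0.3,"linear":[0,0,0],"twist":0},{"fingers":0.45,"linear":[0,0,0],"twist":0},{"fingers":0.6,"linear":[0,0,0],"twist":0},{"fingers":0.6,"linear":[0,0,0],"twist":0},{"fingers":0.6,"linear":[0,0,0],"twist":0}]}}

```text
t: 20.97
eef_pos: [0.5524, -0.2247, 0.3206]
tcp_rot: [[-0.253, 0.967, -0.0], [0.967, 0.253, 0.0], [0.0, -0.0, -1.0]]
force: [0.8, -0.7, 0.2]
finger_gap: 0.0513
```

Emit:
{"api": "apply_moves", "payload": {"moves": [{"fingers":0.6,"linear":[0,0,-5],"twist":0},{"fingers":0.6,"linear":[0,0,-10],"twist":0},{"fingers":0.6,"linear":[0,0,-20],"twist":0},{"fingers":0.6,"linear":[0,0,-25],"twist":0},{"fingers":0.6,"linear":[0,0,-25],"twist":0},{"fingers":0.6,"linear":[0,0,-25],"twist":0},{"fingers":0.6,"linear":[0,0,-10],"twist":0},{"fingers":0.6,"linear":[0,0,0],"twist":0}]}}

```text
t: 21.63
eef_pos: [0.5529, -0.2249, 0.4445]
tcp_rot: [[-0.253, 0.967, 0.006], [0.967, 0.253, -0.003], [-0.005, 0.005, -1.0]]
force: [0.7, 0.0, -0.2]
finger_gap: 0.0514
```

```bash
python3 go.py; python3 - <<'E'
from h import *
for c in('scene','top'):
    im,d,K,T=shot(c); P=cloud(d,K,T).reshape(-1,3)
    if c=='scene': save(cv2.resize(im[100:330,150:500],None,fx=2,fy=2),'scene3')
    q=P[(abs(P[:,0]-.5525)<.07)&(abs(P[:,1]+.2243)<.07)]
    for lo,hi in((.02,.08),(.08,.12),(.14,.18),(.182,.192)):
        r=q[(q[:,2]>lo)&(q[:,2]<hi)]
        if len(r)>5: print(c,lo,len(r),r[:,2].max().round(4),cv2.minAreaRect((r[:,:2]*1000).astype(np.float32)))
    for n in('reagent','tip_box','beaker'):
        for r in trace(c,n)[:1]: print(c,n,np.round(r['uv']))
E
```

```text
t 21.6333 pos [ 0.5529 -0.2249  0.4445] yaw y 14.67 F [ 0.72  0.01 -0.23] tool F [-0.17  0.7   0.24] gap 0.05135401462095001 q6 45.5
scene 0.02 529 0.0792 ((555.6887817382812, -224.73251342773438), (45.2287712097168, 90.49205017089844), 15.103968620300293)
scene 0.08 57 0.1198 ((556.7782592773438, -224.94520568847656), (7.96175479888916, 68.0464096069336), 19.911069869995117)
scene 0.14 120 0.1798 ((558.3304443359375, -222.64431762695312), (10.294992446899414, 30.63482093811035), 31.015960693359375)
scene 0.182 43 0.187 ((555.3258056640625, -225.26524353027344), (12.067899703979492, 28.645828247070312), 13.42327880859375)
scene reagent [311. 273.]
scene tip_box [476. 236.]
scene beaker [186. 189.]
top reagent [321. 150.]
top tip_box [173. 207.]
top beaker [468. 236.]
```

View pics/scene3.png

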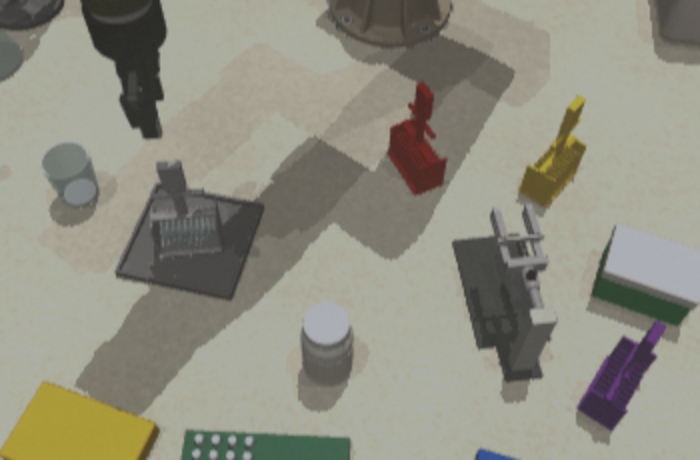

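The carrier stands upright and central in the tray (tab top 0.187 m, within noise of 0.185 m). The bystanders are where they were and the gripper is clear.

```bash
python3 -c "from rig import hand_in; print(hand_in())"
```

```text
the job is handed in; nothing more can be done
None
```

The steel carrier is off the hook and standing upright in the grey tray, released. I handed the job in at about 21.7 s of the 72 s allowed.

**Getting it off the hook:** I gripped the tab, took the carrier's weight and pushed back about 18 mm in steps of 1 mm or less. The spring was felt from about 6 mm of push, and the force rose to roughly 7–7.8 N against the 15 N limit. I lifted only once the wrist picture showed the bar clear of the lips. It rose about 25 mm, left over the noses to the open side, and the forces dropped to its weight alone.

**Setting it down:** I lowered it slowly until I felt the floor (+5.8 N upward), then opened the fingers and went straight up.

**Last checks:**
- **Carrier:** it is about 3 mm from the tray centre. Its tab top reads 0.187 m where about 0.185 m is expected, and the tab lies over the foot, so it is upright to within what the cameras resolve.
- **Bystanders:** the jar, tip box and beaker are within 1–3 pixels of where they started in both cameras.
- **Gripper:** it is about 100 mm or more above the tab and touching nothing.

**One disagreement:** partway through the push, the force suggested the mouth was already open, but the picture showed the bar still at the lip ends. I trusted the picture and pushed about 2 mm further.

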